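# Load a moulded cover on the checking fixture

## Robot

A 6-joint arm with a two-finger parallel gripper is mounted at the origin on the work surface. World frame = base frame: x ahead of the robot, y to its left, z up, the work surface at z = 0. Lengths are in m, angles in rad, forces in N, time in s.
With the tool pointing down it reaches from about 0.375 to 0.975 m from the base axis. Payload 3.8 kg.
Tool frame: the origin (TCP) lies between the finger pads; the fingertips stand 17 mm ahead of it and the grasp point (between the pads) lies 2 mm behind it; z points along the fingers, y is the line along which they close (so a half turn about z gives the same grasp; the last joint's range is limited). The gripper opens to 85 mm and grips with 20 to 120 N. Pads are 22 mm wide; open, the fingers measure 114 mm over their backs; the gripper's body (76 mm by 85 mm) begins 54 mm behind the grasp point. The pads swing forward as they close: fully open they stand 13 mm farther back than shut.
Start: joints at [1.188, 0.264, 1.604, -0, 1.274, -0.037], TCP at [0.229, 0.635, 0.248] pointing down, gripper open.
Joint ranges: [-2.63, 2.63], [-0.94, 2.18], [0.31, 2.57], [-1.31, 4.45], [0, 2.66], [-2.55, 2.55]. Speed limits (rad/s): [2.57, 2.57, 3.14, 3.14, 3.14, 3.14].

## Interface

Orientations are given as a rotation vector (axis times angle).
In Python, from workcell import bot gives the robot as it stands.
- The arm moves only by the tool play_rows, never from a script. Its argument "steps" is one flat list of numbers, 4 for each row, row after row: the shift along the tool's x, y, z in m, then the turn about the tool's z in rad. A call has 1 to 10 rows; each row is the pose to reach, as a shift and turn from the pose commanded when the call began, along the tool's axes at that moment; what a row does not reach only later rows make up. A row lasts 1/8 s, in which the tool goes at most 62.5 mm and 10.7 degrees, less where a joint would pass 70% of its speed; a pose out of reach is approached as far as the arm can. A call with a gripper value outside its range is refused whole. "jaw" is the closure in counts, from 0 (fully open) to 255 (shut), set as the call begins (left out, the last holds). The fingers move at their own pace and stop on an object; "grip_force" is the grip in N (left out, the last holds). Time passes only in rows, so rows that repeat a pose let the fingers close. It gives the time, the measured TCP pose, the force, the opening and the grip force at its end, in the units of the state.
- bot.read_state(): the state, without advancing time (a new reading comes with each control period).
- bot.read_camera(name): name is "side" or "top"; returns a dict with "pixels" (420x560x3 uint8, blue, green, red), "mtx" (3x3 intrinsics, pixels), "R" (3x3) and "t" (3): a world point X has camera coordinates R X + t. Camera axes: x right, y down, z forward; pixel columns grow to the right and rows downward; lengths in m; the calibration is good to about 2 mm. A picture is of the moment at which its call begins. There is no depth.
- bot.finish_job(): hands the job in; it is judged then, once.
The state is a dict: "time": time; "q": joint angles; "joint_vel": joint speeds; "joint_torque": joint torques, N m; "tool_pos": TCP position; "tcp_rot": TCP orientation; "wrist_force": force on the tool from outside, world axes, zero at the start; "torque": the same for the moment, N m; "width": opening from 0.0 (shut) to 1.0 (fully open); "grip_force": force on a finger pad.
Only numpy, scipy, OpenCV 4.12 (cv2) and the standard library are available. Lean on these libraries where they do the work, as an engineer would, in place of code of your own. Each camera call takes 0.05 s, during which the arm holds its last target. There are 200 camera calls.

## Task

Take the black moulded cover that has the grip rib, set it on the aluminium checking fixture clear of both lipped stops, and press it down against the sprung pad until it is flat on the bed. Keeping it down, slide it squarely home under the lip of the long side stop first, and after that along the side stop until it is home under the lip of the end stop too. Let go, leaving it held there under both lips, and do not disturb the other things on the bench.

Things in the scene. Friction and masses are not known exactly. Their poses are not given: they have to be found in the camera images.
- cover: Black plastic cover to load, 0.15 to 0.3 kg. Flange 130 (x) x 90 (y) x 6 mm; on it a body 98 x 58 mm up to 20 mm; on that a central grey upright grip rib 70 mm long (x), 18 mm thick (y), 20 to 52 mm above the underside. Origin: centre of the underside, z up; starts flat on the table at z = 0. Either way round is right, its long side along the side stop.
- fixture: Fixed aluminium plate 210 (x) x 170 (y) x 20 mm high; its top is the bed. Origin: centre of its underside, z up. Two dark steel lipped stops stand on it: the long side stop along its +y edge (125 mm long) and the end stop across its +x edge (85 mm long). The bed is open on the other two sides (-x and -y).
- seat (a point): Point on the bed (20 mm above the table) where the centre of the cover's underside comes when the cover touches both stops. Axes are the fixture's: +y to the side stop, +x to the end stop. The flange is clear of both lips when the cover's origin is over 8 mm short of the seat in both x and y; about 18 mm short in each is a good place to press, well over the pad.
- side_stop (a point): Middle of the side stop's upright inner face, at bed height; the face looks to -y of the fixture and lies 45 mm from the seat. It is 10 mm high; on top a 4 mm thick lip overhangs the bed by 8 mm (its top 14 mm above the bed). The 6 mm flange passes under the lip only if it is lifted less than 4 mm off the bed.
- end_stop (a point): Middle of the end stop's upright inner face, at bed height; the face looks to -x of the fixture and lies 65 mm from the seat. Same height and same lip as the side stop.
- pad (a joint): sprung grey lift pad in the bed, 90 (x) x 60 (y) mm, its centre 4 mm in +x and 4 mm in +y from the seat. Value 0: raised, its top 8 mm above the bed; 0.008: pressed flush with the bed. It pushes up with 5 N at 0 and 7.4 N at 0.008, so it lifts the cover until it is pressed down, and after release holds the cover up against the undersides of the two lips (about 4 mm above the bed).
- plain_cover: plain black moulded cover, 130 x 90 x 20 mm, WITHOUT a grip rib on top; bystander
- tape_roll: roll of clear tape lying flat, 100 mm across, 25 mm high; bystander
- screwdriver: screwdriver lying on the table beyond the work area; bystander
- flask: grey drinking flask standing upright, 72 mm across, 210 mm high; bystander
- weight: plain steel block 60 x 60 x 40 mm; bystander
- brush: dusting brush lying on the table; bystander
- jar: white plastic jar, 70 mm across, 90 mm high; bystander
There are look-alikes about, which are no part of the job. Several things look just like the cover: the one meant starts nearest to the robot's base.

How it is judged:
On the way, in this order (a step that is already met when the one before it is completed fails the run):
1. the cover is pressed flat on the bed (underside within 3 mm of it), still clear of both lips (z of cover in the frame of seat between -0.002 and 0.003 m and angle between cover's own z axis and vertical below 0.05 rad and x of cover in the frame of seat between -0.06 and -0.007 m and y of cover in the frame of seat between -0.06 and -0.007 m), for 0.1 s.
2. kept down, it is home against the side stop (within 2.5 mm, square to it), not yet at the end stop (y of cover in the frame of seat between -0.0025 and 0.003 m and x of cover in the frame of seat between -0.06 and -0.005 m and z of cover in the frame of seat below 0.0055 m and angle between the x axis of cover and the x axis of seat, either way round below 0.04 rad), for 0.1 s.
3. it is home against the end stop as well (within 2.5 mm) (y of cover in the frame of seat between -0.0025 and 0.003 m and x of cover in the frame of seat between -0.0025 and 0.003 m and z of cover in the frame of seat below 0.0055 m and angle between the x axis of cover and the x axis of seat, either way round below 0.04 rad), for 0.1 s.
At the end, for the whole second after the job is handed in: The cover lies under both lips within 2.5 mm of touching the side stop and the end stop, square to the fixture within 0.04 rad, level within 0.06 rad, its underside less than 5.5 mm above the bed, at rest and released (all of step 3 and z of cover in the frame of seat above -0.002 m and angle between cover's own z axis and vertical below 0.06 rad and linear speed of cover below 0.01 m/s and contact force between the fingers and cover below 0.1 N).
It fails at once if one of the other things on the bench is moved more than 30 mm (distance of any of plain_cover, tape_roll, screwdriver, flask, weight, brush, jar from where it was at the start of the episode above 0.03 m).
It also fails if it takes over 45 s, if anything falls off the work surface, if the arm or the gripper's body presses on something with over 40 N, if the wrist force passes 120 N, or if a joint passes its speed limit or range.

## Working session

There is one attempt and no reset: what is moved stays moved. The work goes in short steps, Python scripts to look and compute and a tool call to move; the robot and the scene stay as the last step left them, time stands still between calls to the robot, and variables do not carry over. Pictures are saved under pics/ and viewed, at most 10 in all, crops included, and the job is handed in when it is done.

Besides the shell and the picture viewer there is one more tool, called after "Request:" in YAML: its name, and indented under it one key for each argument. play_rows: Moves the arm, as the interface text tells. Its arguments: {"type":"object","properties":{"steps":{"type":"array"},"jaw":{"type":"number"},"grip_force":{"type":"number"}},"required":["steps"]}

```bash
mkdir -p pics; cat > h.py <<'E'
import numpy as np, cv2
from workcell import bot
def ray(c,u,v,z):
    R,t,K=np.array(c["R"]),np.array(c["t"]),np.array(c["mtx"])
    o=-R.T@t; d=R.T@np.linalg.solve(K,[u,v,1.]); return o+d*(z-o[2])/d[2]
def proj(c,X):
    p=np.array(c["mtx"])@(np.array(c["R"])@np.array(X)+np.array(c["t"])); return p[:2]/p[2]
def snap(n,f):
    c=bot.read_camera(n); cv2.imwrite(f,c["pixels"]); return c
E
python3 - <<'E'
from h import *
for n in("top","side"):
    c=snap(n,f"pics/{n}0.png"); print(n,-np.array(c["R"]).T@c["t"]); 
    print([ray(c,u,v,0).round(3).tolist() for u,v in((0,0),(559,0),(0,419),(559,419))])
s=bot.read_state();print(s["tcp_rot"],s["time"],s["wrist_force"])
E
```

```text
top [0.42036928 0.00895492 1.02275495]
[[1.215, 0.797, 0.0], [1.189, -0.769, 0.0], [0.115, 0.673, 0.0], [0.106, -0.627, 0.0]]
side [-0.18029655 -0.73234582  1.30009039]
[[0.716, 2.052, 0.0], [2.606, -0.004, 0.0], [-0.311, 0.094, 0.0], [0.617, -0.9, 0.0]]
[-0.54039444 -3.09433767  0.00317859] 0.1 [-0.4419437  -0.84951634  0.03543842]
```

View pics/top0.png

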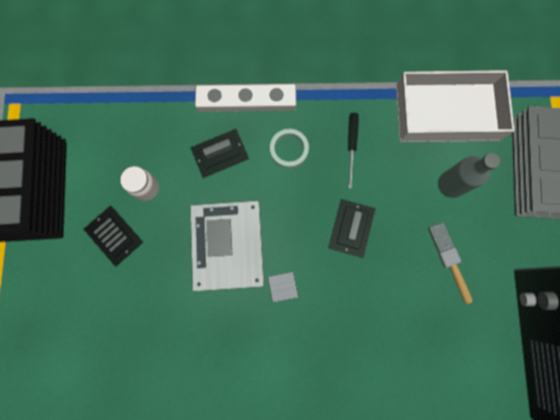

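View pics/side0.png

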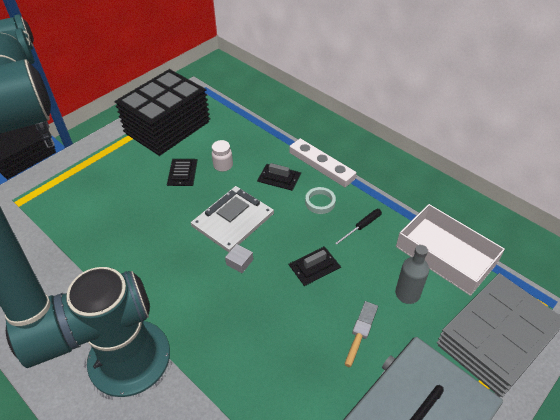

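Top view: two ribbed covers, at px (220,152) and (352,228). The plain one at (113,236) has no rib. The fixture is at (227,246), with its side stop on the left (world +y) and its end stop at the top (world +x). The cover at (352,228) looks nearest the base, so I'll measure it and confirm in a crop.

```bash
cat >> h.py <<'E'
def rect(c,mask,z,box):
    "min-area rectangle of the biggest blob in box, on plane z: centre, sides, long-axis yaw"
    m=np.zeros_like(mask); x0,y0,x1,y1=box; m[y0:y1,x0:x1]=mask[y0:y1,x0:x1]
    k=max(cv2.findContours(m,cv2.RETR_EXTERNAL,cv2.CHAIN_APPROX_NONE)[0],key=cv2.contourArea)
    P=np.array([ray(c,u,v,z)[:2] for u,v in cv2.convexHull(k)[:,0]],np.float32)
    b=cv2.boxPoints(cv2.minAreaRect(P*1000))/1000
    e=[b[1]-b[0],b[2]-b[1]]; e.sort(key=np.linalg.norm); yaw=np.arctan2(e[1][1],e[1][0])
    yaw=(yaw+np.pi/2)%np.pi-np.pi/2
    return b.mean(0).round(4),[round(float(np.linalg.norm(x)),4) for x in e],round(float(yaw),4)
E
python3 - <<'E'
from h import *
c=bot.read_camera("top");p=c["pixels"];h=cv2.cvtColor(p,cv2.COLOR_BGR2HSV)
for q in((70,70),(352,228),(333,235),(227,280),(219,237),(201,240),(300,350)): print(q,p[q[1],q[0]],h[q[1],q[0]])
low=(h[...,1]<90).astype(np.uint8)*255
dark=((p.max(2)<75)&(h[...,1]<110)).astype(np.uint8)*255
print("fix",rect(c,low,.02,(180,195,268,297)))
d2=((p.max(2)<85)&(h[...,1]<110)).astype(np.uint8)*255
for b in((320,190,385,265),(185,122,255,182)):
    print("cov",rect(c,low,.006,b)); 
    x0,y0,x1,y1=b
    rib=((p.min(2)>75)&(h[...,1]<60)).astype(np.uint8)*255
    print("rib",rect(c,rib,.052,(x0+12,y0+12,x1-12,y1-12)))
print("stops", rect(c,dark,.034,(188,205,208,275)),rect(c,dark,.034,(207,198,245,220)))
print("pad",rect(c,((p.max(2)<150)&(low>0)&(p.max(2)>95)).astype(np.uint8)*255,.028,(203,215,240,262)))
a=cv2.resize(p[185:270,180:400],None,fx=3.6,fy=3.6,interpolation=cv2.INTER_CUBIC);cv2.imwrite("pics/crop.png",a)
E
```

```text
(70, 70) [ 74 100  48] [ 75 133 100]
(352, 228) [123 129 122] [ 64  14 129]
(333, 235) [54 58 51] [73 31 58]
(227, 280) [190 193 187] [ 75   8 193]
(219, 237) [123 129 122] [ 64  14 129]
(201, 240) [79 79 70] [90 29 79]
(300, 350) [ 87 116  56] [ 76 132 116]
fix (array([0.5154, 0.146 ], dtype=float32), [0.1755, 0.2158], 0.0579)
cov (array([ 0.5559, -0.1658], dtype=float32), [0.0884, 0.1279], -0.2881)
rib (array([ 0.5562, -0.1659], dtype=float32), [0.0178, 0.0702], -0.2845)
cov (array([0.7564, 0.1691], dtype=float32), [0.0877, 0.127], -1.1679)
rib (array([0.756 , 0.1694], dtype=float32), [0.0187, 0.069], -1.1687)
stops (array([0.4728, 0.1993], dtype=float32), [0.0, 0.0], 0.0) (array([0.604 , 0.1211], dtype=float32), [0.0, 0.0], 0.0)
pad (array([0.5342, 0.1663], dtype=float32), [0.0667, 0.1132], 0.0686)
```

View pics/crop.png

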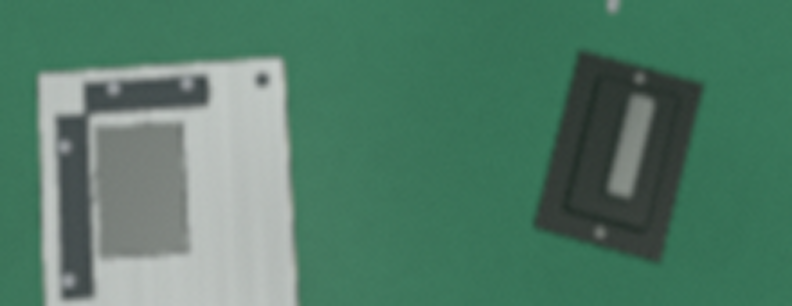

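The crop shows a single grey rib on a black cover at full-image px (352,228). That is 0.58 m from the base against 0.775 m for the other ribbed one, so this is the cover meant. Next I'll refine the fixture yaw and the seat.

```bash
cat > fx.py <<'E'
from h import *
def edge(c,ch,P0,P1,nrm,z,w=4):
    "subpixel strongest-gradient points along pixel segment P0-P1, line fitted on plane z"
    P0,P1=np.array(P0,float),np.array(P1,float);pts=[]
    n=np.array(nrm,float);s=np.arange(-w,w+.01,.25)
    for a in np.linspace(0,1,40):
        q=P0+a*(P1-P0)+s[:,None]*n
        v=cv2.remap(ch,q[:,0].astype(np.float32)[None],q[:,1].astype(np.float32)[None],cv2.INTER_LINEAR)[0]
        g=np.abs(np.gradient(cv2.GaussianBlur(v[:,None],(1,7),1.)[:,0]));k=g>g.max()*.5
        pts.append(ray(c,*(P0+a*(P1-P0)+n*(s[k]@g[k]/g[k].sum())),z)[:2])
    vx,vy,x,y=cv2.fitLine(np.array(pts,np.float32),cv2.DIST_HUBER,0,.001,.001).ravel()
    return np.array([x,y]),np.arctan2(vy,vx)
E
python3 - <<'E'
from fx import *
c=bot.read_camera("top");g=cv2.cvtColor(c["pixels"],cv2.COLOR_BGR2GRAY).astype(np.float32)
r=c["pixels"][...,2].astype(np.float32)
E={}
X=lambda u,v:(180+u/3.6,185+v/3.6)
for n,ch,a,b,nn,z in(("plateL",r,X(39,85),X(45,290),(1,0),.02),("plateT",r,X(60,72),X(265,60),(0,1),.02),
 ("padL",g,X(97,135),X(101,245),(1,0),.028),("padR",g,X(184,135),X(188,240),(1,0),.028),("padT",g,X(105,126),X(175,122),(0,1),.028),("padB",g,X(110,257),X(180,252),(0,1),.028),
 ("sideLipIn",g,X(88,160),X(93,285),(1,0),.03),("endLipIn",g,X(110,110),X(200,104),(0,1),.03),
 ("sideLipOut",g,X(57,130),X(61,285),(1,0),.034),("endLipOut",g,X(100,83),X(200,77),(0,1),.034)):
    p,an=edge(c,ch,a,b,nn,z,3); E[n]=p
    an=(an+np.pi/4)%(np.pi/2)-np.pi/4; print(n,p.round(4),round(an,4))
E
```

```text
plateL [0.5352 0.2333] 0.0578
plateT [0.6198 0.1478] 0.0666
padL [0.5254 0.1946] 0.0617
padR [0.5303 0.1321] 0.064
padT [0.578  0.1624] 0.0576
padB [0.4876 0.1626] 0.0508
sideLipIn [0.5091 0.1968] 0.0677
endLipIn [0.5875 0.1593] 0.054
sideLipOut [0.5154 0.2175] 0.0522
endLipOut [0.6086 0.1512] 0.059
```

```bash
cat >> h.py <<'E'
from scipy.spatial.transform import Rotation as Ro
EX=np.array([np.cos(.059),np.sin(.059)]);EY=np.array([-EX[1],EX[0]]);SEAT=.538*EX+.129*EY
def go(p,yaw):
    "tool-axes shift and turn to world point p with tool x along yaw (mod pi)"
    s=bot.read_state();R=Ro.from_rotvec(s["tcp_rot"]).as_matrix()
    d=R.T@(np.array(p)-s["tool_pos"]);y=np.arctan2(R[1,0],R[0,0])
    t=-((yaw-y+np.pi/2)%np.pi-np.pi/2)
    print("t",s["time"],"pos",np.round(s["tool_pos"],4),"yaw",round(y,4),"shift",d.round(4),"turn",round(t,4),"tilt",R[:,2].round(4),"F",np.round(s["wrist_force"],1),"w",s["width"],"q",np.round(s["q"],2))
E
python3 -c "
from h import *
print(SEAT,SEAT-.018*EX-.018*EY); go([.556,-.166,.13],-.286)"
```

```text
[0.5294573  0.16049913] [0.51255    0.14146906]
t 0.2 pos [0.2286 0.6346 0.2474] yaw 2.7958 shift [-0.5793 -0.6421  0.1183] turn -0.0598 tilt [-5.0e-04 -1.4e-03 -1.0e+00] F [0.2 0.1 0.2] w 0.9968608491115808 q [ 1.19  0.26  1.6  -0.    1.27 -0.04]
```

Request:
play_rows:
  steps: [-0.02,-0.025,0,0,-0.06,-0.065,0,0,-0.1,-0.11,0,0,-0.14,-0.155,0,0,-0.18,-0.2,0,0,-0.22,-0.245,0,0,-0.26,-0.29,0,-0.02,-0.3,-0.335,0.01,-0.04,-0.34,-0.38,0.02,-0.06,-0.38,-0.425,0.03,-0.06]
  jaw: 0

```text
time: 1.45
tool_pos: [0.4426, 0.1045, 0.2182]
tcp_rot: [0.447, 3.109, 0.001]
wrist_force: [0.7, 0.5, -0.8]
width: 0.999
grip_force: 0.0
```

Request:
play_rows:
  steps: [-0.04,-0.05,0,0,-0.08,-0.1,0.02,0,-0.12,-0.15,0.04,0,-0.16,-0.18,0.06,0,-0.18,-0.2,0.08,0,-0.185,-0.205,0.085,0]

```text
time: 2.2
tool_pos: [0.5613, -0.1439, 0.1312]
tcp_rot: [-0.451, -3.106, -0.001]
wrist_force: [-1.0, 0.6, 0.4]
width: 1.003
grip_force: 0.0
```

```bash
python3 -c "
from h import *
go([.556,-.166,.042],-.286)"
```

```text
t 2.2 pos [ 0.5613 -0.1439  0.1312] yaw 2.8534 shift [-0.0015 -0.0227  0.0892] turn -0.0022 tilt [-3.2e-03  9.0e-04 -1.0e+00] F [-1.   0.6  0.4] w 1.0033243889596204 q [-0.29  0.19  1.92 -0.    1.03 -1.58]
```

Request:
play_rows:
  steps: [0,-0.02,0,0,0,-0.02,0,0]

```text
time: 2.45
tool_pos: [0.5559, -0.1622, 0.1342]
tcp_rot: [0.448, 3.109, -0.001]
wrist_force: [0.0, -0.3, -0.1]
width: 0.998
grip_force: 0.0
```

```bash
python3 -c "
from h import *
go([.556,-.166,.042],-.286)"
```

```text
t 2.45 pos [ 0.5559 -0.1622  0.1342] yaw 2.8552 shift [-0.0011 -0.0036  0.0922] turn -0.0004 tilt [ 7.e-04 -5.e-04 -1.e+00] F [ 0.  -0.3 -0.1] w 0.9984035090743499 q [-0.33  0.18  1.93 -0.    1.03 -1.61]
```

Request:
play_rows:
  steps: [-0.001,-0.004,0.02,0,-0.001,-0.004,0.05,0,-0.001,-0.004,0.08,0,-0.001,-0.004,0.091,0,-0.001,-0.004,0.092,0,-0.001,-0.004,0.092,0]

```text
time: 3.2
tool_pos: [0.557, -0.1659, 0.0423]
tcp_rot: [0.447, 3.108, -0.001]
wrist_force: [0.3, -0.5, -0.1]
width: 1.001
grip_force: 0.0
```

Request:
play_rows:
  steps: [0,0,0,0,0,0,0,0,0,0,0,0,0,0,0,0,0,0,0,0,0,0,0,0]
  jaw: 255
  grip_force: 80

```text
time: 3.95
tool_pos: [0.5565, -0.166, 0.0417]
tcp_rot: [0.447, 3.109, -0.0]
wrist_force: [0.0, -1.2, 2.8]
width: 0.194
grip_force: 79.6
```

```bash
python3 -c "
from h import *
go([.5125,.1415,.14],.059)"
```

```text
t 3.95 pos [ 0.5565 -0.166   0.0417] yaw 2.8558 shift [ 0.1289  0.2826 -0.0984] turn -0.3448 tilt [ 7.e-04 -3.e-04 -1.e+00] F [ 0.  -1.2  2.8] w 0.1944298369225908 q [-0.33  0.3   1.98 -0.    0.86 -1.62]
```

Request:
play_rows:
  steps: [0,0,-0.01,0,0,0,-0.04,0,0,0,-0.075,0,0.01,0.02,-0.095,0,0.02,0.05,-0.098,-0.05,0.04,0.09,-0.098,-0.1,0.06,0.13,-0.098,-0.15,0.08,0.17,-0.098,-0.2,0.1,0.21,-0.098,-0.26,0.115,0.25,-0.098,-0.32]

```text
time: 5.2
tool_pos: [0.5148, 0.1078, 0.1389]
tcp_rot: [0.057, -3.14, 0.0]
wrist_force: [0.3, -0.0, -3.0]
width: 0.194
grip_force: 78.9
```

Request:
play_rows:
  steps: [0.0,0.0,0,0,0,0,0,0]

```text
time: 5.45
tool_pos: [0.5157, 0.1063, 0.1389]
tcp_rot: [0.055, -3.14, 0.001]
wrist_force: [-0.7, -0.1, -2.5]
width: 0.192
grip_force: 79.1
```

```bash
python3 -c "
from h import *
go([.5125,.1415,.08],.059)"
```

```text
t 5.45 pos [0.5157 0.1063 0.1389] yaw -3.1068 shift [0.0019 0.0353 0.0589] turn -0.0242 tilt [-1.e-03 -7.e-04 -1.e+00] F [-0.7 -0.1 -2.5] w 0.1922247077013299 q [ 0.16  0.08  2.03 -0.    1.03 -1.45]
```

Request:
play_rows:
  steps: [0.001,0.015,0.01,-0.012,0.002,0.03,0.03,-0.024,0.002,0.035,0.05,-0.024,0.002,0.035,0.054,-0.024,0.002,0.035,0.054,-0.024]

```text
time: 6.08
tool_pos: [0.5128, 0.141, 0.0848]
tcp_rot: [0.09, -3.139, 0.0]
wrist_force: [-0.4, 0.0, -2.0]
width: 0.192
grip_force: 79.1
```

```bash
python3 -c "
from h import *
go([.5125,.1415,.062],.059)
snap('top','pics/top1.png'); 
c=snap('side','pics/side1.png');cv2.imwrite('pics/s1.png',cv2.resize(c['pixels'][150:280,150:320],None,fx=4,fy=4))
"
```

```text
t 6.075 pos [0.5128 0.141  0.0848] yaw -3.084 shift [0.0003 0.0005 0.0228] turn -0.0014 tilt [-1.1e-03 -3.0e-04 -1.0e+00] F [-0.4  0.  -2. ] w 0.19227241087329613 q [ 0.22  0.16  2.06 -0.    0.93 -1.41]
```

View pics/s1.png

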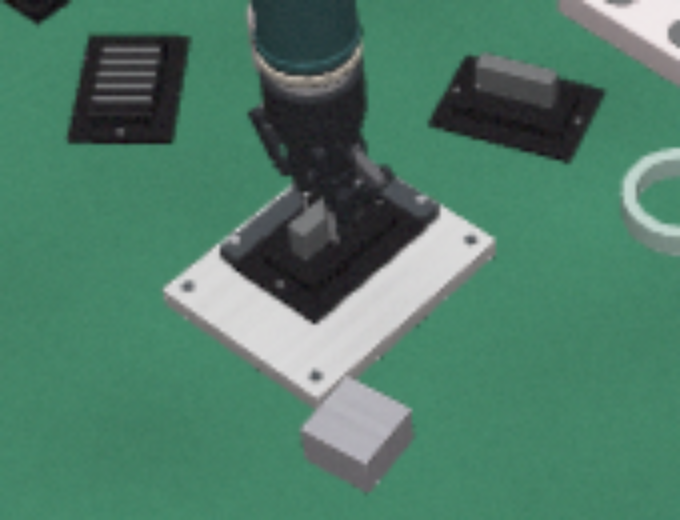

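View pics/top1.png

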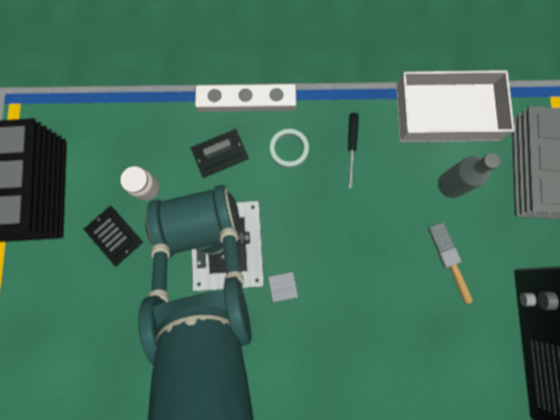

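The side view shows the cover gripped and level over the bed, short of both stops: its near corner is at crop px (315,322) and the side lip at (260,225). The top view is mostly hidden by the arm. Pressing down now.

Request:
play_rows:
  steps: [0,0,0.008,0,0,0,0.014,0,0,0,0.018,0,0,0,0.021,0,0,0,0.023,0,0,0,0.023,0,0,0,0.023,0]

```text
time: 7.05
tool_pos: [0.5131, 0.1414, 0.0625]
tcp_rot: [-0.091, 3.14, -0.0]
wrist_force: [-3.1, -1.8, 3.3]
width: 0.195
grip_force: 80.1
```

```bash
python3 -c "
from h import *
go([.5125,.1415,.0617],.059)"
```

```text
t 7.05 pos [0.5131 0.1414 0.0625] yaw -3.0833 shift [0.0006 0.0002 0.0008] turn -0.0007 tilt [ 1.e-04 -1.e-04 -1.e+00] F [-3.1 -1.8  3.3] w 0.19497840311329992 q [ 0.22  0.19  2.07 -0.    0.88 -1.41]
```

Request:
play_rows:
  steps: [0,0,0.001,0,0,0,0.001,0,0,0,0.001,0]

```text
time: 7.42
tool_pos: [0.5133, 0.1415, 0.0617]
tcp_rot: [-0.091, 3.14, -0.0]
wrist_force: [-3.0, -1.3, 5.6]
width: 0.195
grip_force: 80.6
```

Request:
play_rows:
  steps: [0,0,0.001,0,0,0,0.001,0,0,0,0.001,0]

```text
time: 7.8
tool_pos: [0.5133, 0.1415, 0.0617]
tcp_rot: [-0.092, 3.14, -0.0]
wrist_force: [-6.3, -2.8, 14.0]
width: 0.193
grip_force: 81.7
```

Request:
play_rows:
  steps: [0,0.003,0,0,0,0.006,0,0,0,0.009,0,0,0,0.012,0,0,0,0.014,0,0,0,0.015,0,0,0,0.015,0,0]

```text
time: 8.68
tool_pos: [0.5144, 0.1563, 0.0618]
tcp_rot: [-0.092, 3.136, -0.0]
wrist_force: [0.3, -3.9, 7.8]
width: 0.197
grip_force: 80.6
```

Request:
play_rows:
  steps: [0,0.001,0,0,0,0.002,0,0,0,0.002,0,0]

```text
time: 9.05
tool_pos: [0.5144, 0.1583, 0.0618]
tcp_rot: [-0.092, 3.136, -0.0]
wrist_force: [-0.4, -4.0, 7.7]
width: 0.195
grip_force: 80.6
```

Request:
play_rows:
  steps: [0,0.001,0,0,0,0.001,0,0,0,0.001,0,0]

```text
time: 9.43
tool_pos: [0.5143, 0.1585, 0.0618]
tcp_rot: [-0.092, 3.136, -0.002]
wrist_force: [0.4, -6.6, 8.6]
width: 0.196
grip_force: 80.8
```

Request:
play_rows:
  steps: [0,0.001,0,0,0,0.0015,0,0,0,0.0015,0,0]

```text
time: 9.8
tool_pos: [0.5143, 0.1587, 0.0619]
tcp_rot: [-0.093, 3.136, -0.006]
wrist_force: [0.2, -11.7, 10.3]
width: 0.195
grip_force: 81.0
```

```bash
python3 -c "
from h import *
go([.5125,.1415,.0617],.059);print(bot.read_state()['torque'])
c=snap('side','pics/side2.png');cv2.imwrite('pics/s2.png',cv2.resize(c['pixels'][170:260,180:290],None,fx=6,fy=6,interpolation=cv2.INTER_CUBIC))
"
```

```text
t 9.8 pos [0.5143 0.1587 0.0619] yaw -3.0825 shift [ 0.0028 -0.0171  0.0003] turn 0.0001 tilt [ 0.0041 -0.0035 -1.    ] F [  0.2 -11.7  10.3] w 0.19516890238711487 q [ 0.26  0.2   2.06 -0.01  0.88 -1.37]
[-1.95881638  0.09398981 -0.18457094]
```

View pics/s2.png

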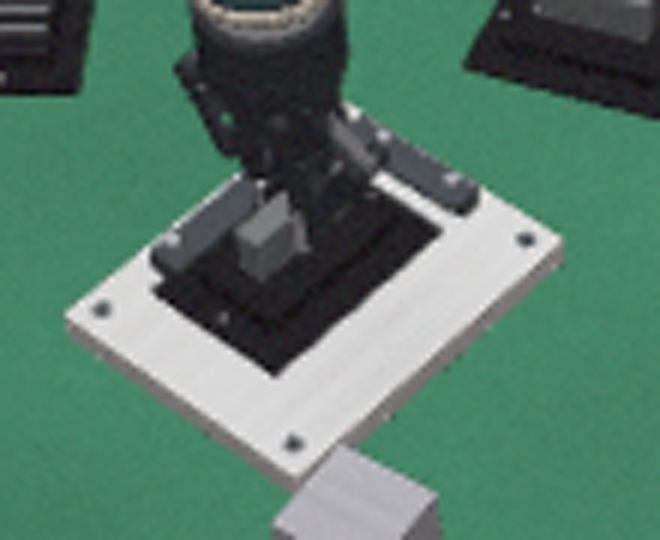

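The flange is now under the side lip (crop px 160,270), square to it, with white bed still showing before the end stop (crop px 410,200). Contact force is about 12 N. Next, slide along to the end stop (tool −x).

Request:
play_rows:
  steps: [-0.003,0,0,0,-0.006,0,0,0,-0.009,0,0,0,-0.011,0,0,0,-0.012,0,0,0,-0.012,0,0,0]

```text
time: 10.6
tool_pos: [0.521, 0.159, 0.0618]
tcp_rot: [0.092, -3.133, 0.007]
wrist_force: [-15.9, -13.4, 25.7]
width: 0.192
grip_force: 83.2
```

Request:
play_rows:
  steps: [-0.001,0,0,0,-0.002,0,0,0,-0.002,0,0,0]

```text
time: 10.98
tool_pos: [0.5229, 0.1591, 0.0618]
tcp_rot: [0.092, -3.133, 0.007]
wrist_force: [-15.7, -12.5, 24.7]
width: 0.194
grip_force: 83.1
```

Request:
play_rows:
  steps: [-0.001,0,0,0,-0.001,0,0,0,-0.001,0,0,0]

```text
time: 11.35
tool_pos: [0.5239, 0.1591, 0.0618]
tcp_rot: [0.092, -3.133, 0.007]
wrist_force: [-16.5, -12.7, 25.2]
width: 0.199
grip_force: 83.1
```

Request:
play_rows:
  steps: [-0.001,0,0,0,-0.002,0,0,0,-0.003,0,0,0,-0.003,0,0,0]

```text
time: 11.85
tool_pos: [0.527, 0.1593, 0.0617]
tcp_rot: [0.092, -3.133, 0.007]
wrist_force: [-15.6, -13.7, 24.4]
width: 0.198
grip_force: 83.1
```

Request:
play_rows:
  steps: [-0.001,0,0,0,-0.002,0,0,0,-0.002,0,0,0]

```text
time: 12.22
tool_pos: [0.529, 0.1594, 0.0617]
tcp_rot: [0.092, -3.133, 0.007]
wrist_force: [-16.5, -12.6, 24.9]
width: 0.194
grip_force: 83.0
```

Request:
play_rows:
  steps: [-0.001,0,0,0,-0.001,0,0,0,-0.001,0,0,0]

```text
time: 12.6
tool_pos: [0.5297, 0.1595, 0.0618]
tcp_rot: [0.092, -3.133, 0.007]
wrist_force: [-17.4, -14.1, 25.2]
width: 0.196
grip_force: 83.2
```

Request:
play_rows:
  steps: [-0.001,0,0,0,-0.001,0,0,0,-0.001,0,0,0]

```text
time: 12.98
tool_pos: [0.5297, 0.1594, 0.0618]
tcp_rot: [0.092, -3.131, 0.008]
wrist_force: [-20.5, -13.1, 28.1]
width: 0.195
grip_force: 83.7
```

Request:
play_rows:
  steps: [-0.001,0,0,0,-0.001,0,0,0,-0.001,0,0,0]

```text
time: 13.35
tool_pos: [0.5298, 0.1595, 0.0618]
tcp_rot: [0.092, -3.129, 0.008]
wrist_force: [-23.9, -13.4, 30.9]
width: 0.197
grip_force: 84.1
```

Contact at both stops: the tool stops moving while the force rises, and its position matches the estimated seat. Easing up so the pad lifts the cover gently, then opening.

Request:
play_rows:
  steps: [0,0,-0.001,0,0,0,-0.002,0,0,0,-0.003,0,0,0,-0.003,0]

```text
time: 13.85
tool_pos: [0.53, 0.1595, 0.0622]
tcp_rot: [0.092, -3.129, 0.007]
wrist_force: [-12.8, -11.4, 12.9]
width: 0.197
grip_force: 81.5
```

```bash
python3 -c "
from h import *
go([.5298,.1595,.0657],.059)"
```

```text
t 13.85 pos [0.53   0.1595 0.0622] yaw -3.0831 shift [ 0.0003 -0.     -0.0034] turn -0.0005 tilt [-0.0106 -0.005  -0.9999] F [-12.8 -11.4  12.9] w 0.19703647709113653 q [ 0.25  0.23  2.02 -0.    0.9  -1.38]
```

Request:
play_rows:
  steps: [0,0,-0.001,0,0,0,-0.002,0,0,0,-0.003,0,0,0,-0.003,0]

```text
time: 14.35
tool_pos: [0.5302, 0.1597, 0.0632]
tcp_rot: [0.092, -3.13, 0.007]
wrist_force: [-7.0, -7.5, -1.5]
width: 0.197
grip_force: 79.4
```

Request:
play_rows:
  steps: [0,0,0,0,0,0,0,0,0,0,0,0,0,0,0,0,0,0,0,0]
  jaw: 110

```text
time: 14.98
tool_pos: [0.5352, 0.1624, 0.0665]
tcp_rot: [-0.092, 3.14, 0.0]
wrist_force: [-0.8, -0.7, -0.8]
width: 0.571
grip_force: 0.0
```

```bash
python3 -c "
from h import *
go([.5298,.1595,.0657],.059)
c=snap('side','pics/side3.png');cv2.imwrite('pics/s3.png',cv2.resize(c['pixels'][170:260,180:290],None,fx=6,fy=6,interpolation=cv2.INTER_CUBIC))
"
```

```text
t 14.975 pos [0.5352 0.1624 0.0665] yaw -3.0832 shift [ 0.0055 -0.0026  0.0008] turn -0.0006 tilt [ 6.e-04  2.e-04 -1.e+00] F [-0.8 -0.7 -0.8] w 0.5710597410762125 q [ 0.25  0.23  2.01  0.    0.9  -1.38]
```

View pics/s3.png

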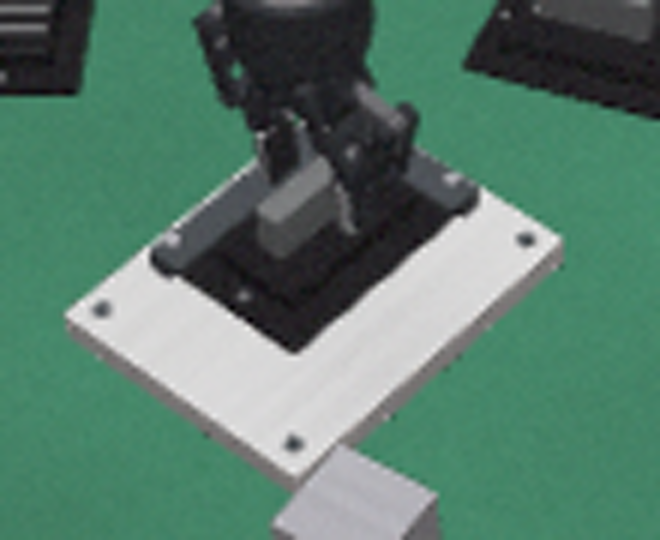

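The cover is released and under both lips: its flange corners meet the side lip at crop px (170,270) and the end lip at (460,210). Retreating upward, then checking from the top.

Request:
play_rows:
  steps: [0,0,-0.01,0,0,0,-0.03,0,0,0,-0.06,0,0,0,-0.1,0,0,0,-0.14,0,0,0,-0.16,0,0,-0.04,-0.16,0,0,-0.1,-0.16,0,0,-0.15,-0.16,0,0,-0.2,-0.16,0]

```text
time: 16.27
tool_pos: [0.546, -0.0389, 0.2258]
tcp_rot: [0.092, -3.139, -0.0]
wrist_force: [0.6, -0.1, -0.3]
width: 0.571
grip_force: 0.0
```

Request:
play_rows:
  steps: [0,-0.04,0,0,0,-0.08,0,0,0,-0.08,0,0,0,-0.08,0,0]

```text
time: 16.77
tool_pos: [0.5507, -0.1169, 0.2257]
tcp_rot: [0.09, -3.139, -0.001]
wrist_force: [-0.3, -0.8, -0.3]
width: 0.569
grip_force: 0.0
```

```bash
python3 - <<'E'
from h import *
c=snap("top","pics/top4.png");p=c["pixels"];h=cv2.cvtColor(p,cv2.COLOR_BGR2HSV)
rib=((p.min(2)>95)&(p.max(2)<150)&(h[...,1]<60)).astype(np.uint8)*255
q,s,y=rect(c,rib,.076,(207,215,245,265)); print(q,s,y,"fix-frame err",(q-SEAT)@EX,(q-SEAT)@EY)
cv2.imwrite("pics/c4.png",cv2.resize(p[190:300,180:280],None,fx=5,fy=5,interpolation=cv2.INTER_CUBIC))
E
```

```text
[0.5293 0.1588] [0.0163, 0.068] 0.019 fix-frame err -0.00025723935958462746 -0.0016868891255635238
```

View pics/c4.png

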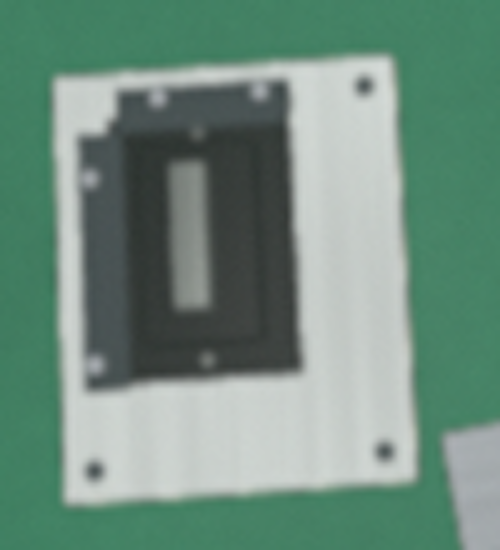

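The top crop shows the cover under both lips: side lip on the left at crop px (105,260), end lip on top at (205,105). One sub-pixel check of its squareness before handing in.

```bash
python3 - <<'E'
from fx import *
c=bot.read_camera("top");g=cv2.cvtColor(c["pixels"],cv2.COLOR_BGR2GRAY).astype(np.float32)
X=lambda u,v:(180+u/5,190+v/5)
for n,a,b,nn,z in(("flR",X(292,150),X(300,355),(1,0),.03),("flB",X(145,380),X(290,371),(0,1),.026),("ribL",X(170,170),X(176,300),(1,0),.076),("ribR",X(206,170),X(210,300),(1,0),.076),("ribT",X(175,160),X(202,159),(0,1),.076),("ribB",X(180,311),X(207,309),(0,1),.076),("plateR",X(395,80),X(415,460),(1,0),.02),("plateL",X(55,100),X(65,480),(1,0),.02)):
    p,an=edge(c,g,a,b,nn,z,2.5);an=(an+np.pi/4)%(np.pi/2)-np.pi/4
    print(n,round(an,4),"from seat x,y mm",((p-SEAT)@EX*1e3).round(1),((p-SEAT)@EY*1e3).round(1))
E
```

```text
flR 0.0559 from seat x,y mm -5.3 -45.9
flB 0.0482 from seat x,y mm -64.4 -0.1
ribL 0.059 from seat x,y mm 1.3 7.2
ribR 0.0534 from seat x,y mm -3.0 -9.7
ribT 0.016 from seat x,y mm 34.2 -3.9
ribB 0.0451 from seat x,y mm -34.8 -3.2
plateR 0.0566 from seat x,y mm -23.4 -98.2
plateL 0.0569 from seat x,y mm -23.3 72.0
```

```bash
python3 -c "
from workcell import bot
print(bot.finish_job())"
```

```text
the job is handed in; nothing more can be done
None
```

The ribbed cover is released and sits under both lips, within about 1 mm of the seat and square to the fixture by the last camera check. I saw no bystander move, though I didn't measure them. The job is handed in at about 17 s, but no verdict came back.

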